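Press a clinch nut home in a U bracket on the horn of a treadle press

ROBOT

A 6-joint arm with a two-finger parallel gripper is mounted at the origin on a cart in front of the work surface, level with it; the furniture and walls round the work are solid. World frame = base frame: x ahead of the robot, y to its left, z up, the work surface at z = 0. Lengths are in m, angles in rad, forces in N, time in s.
With the tool pointing down it reaches from about 0.375 to 0.825 m from the base axis. Payload 5.5 kg.
Tool frame: the origin (TCP) lies at the very end of the fingers, on their centre line; the grasp point (between the pads) lies r.grip_point_offset behind it (r.grip_point_offset is the distance from the TCP to the grasp point, in m); z points along the fingers, y is the line along which they close (so a half turn about z gives the same grasp; the last joint's range is limited). The gripper opens to 85 mm and grips with 20 to 120 N. Pads are 22 mm wide; open, the fingers measure 114 mm over their backs; the gripper's body (76 mm by 85 mm) begins 54 mm behind the grasp point. The pads swing forward as they close: fully open they stand 13 mm farther back than shut.
Start: joints at [-1.299, 0.314, -0.047, 1.21, 0, 1.571], TCP at [0.161, -0.578, 0.231] pointing down, gripper open.
Joint ranges: [-2.67, 2.67], [-0.69, 1.73], [-1.03, 1.25], [-2.08, 2.16], [-1.42, 1.45], [-3.14, 3.14]. Speed limits (rad/s): [2.39, 2.39, 3.01, 3.14, 3.14, 3.14].

INTERFACE

Orientations are given as a unit quaternion [w, x, y, z].
In Python, from bench import r, viewer, workorder gives the robot as it stands. The module is installed in compiled form; this text tells all that it offers.
- The arm moves only by the tool servo_tool, never from a script. Its argument "series" is a list of rows, each an object of numbers: "claw": the finger opening in m, from 0 to 0.0854; "x", "y", "z": the shift along the tool's x, y, z in m; "ax", "ay", "az": the turn, a rotation vector about the tool's x, y, z in rad. A call has 1 to 5 rows; each row is the pose to reach, as a shift and turn from the pose commanded when the call began, along the tool's axes at that moment; what a row does not reach only later rows make up. A row lasts 1/8 s, in which the tool goes at most 62.5 mm and 10.7 degrees, less where a joint would pass 70% of its speed; a pose out of reach is approached as far as the arm can. A call with a gripper value outside its range is refused whole. The fingers move at their own pace and stop on an object; "newtons" is the grip in N (left out, the last holds). Time passes only in rows, so rows that repeat a pose let the fingers close. It gives the time, the measured TCP pose, the force, the opening and the grip force at its end, in the units of the state.
- r.read_state(): the state, without advancing time (a new reading comes with each control period).
- viewer.capture(name): name is "scene" or "top"; returns (picture, depth): 384x512x3 uint8, red, green, blue; 384x512 float32, m along the optical axis (not along the pixel's ray), 0 where there is no reading.
- viewer.calibration(name): a dict with "mtx" (3x3 intrinsics, pixels), "distortion" ([k1, k2, p1, p2, k3] as OpenCV has them; the pictures are not rectified), "pose" (4x4, takes a point from camera to world coordinates). Camera axes: x right, y down, z forward; pixel columns grow to the right and rows downward; lengths in m; the calibration is good to about 2 mm. A picture is of the moment at which its call begins. calibration takes no time and is no camera call.
- workorder.close_job(): hands the job in; it is judged then, once.
The state is a dict: "clock": time; "joint_positions": joint angles; "qd": joint speeds; "tau": joint torques, N m; "tool_pos": TCP position; "ee_rot": TCP orientation; "wrist_force": force on the tool from outside, world axes, zero at the start; "wrist_torque": the same for the moment, N m; "gripper_width": opening from 0.0 (shut) to 1.0 (fully open); "grip_force": force on a finger pad.
Only numpy, scipy, OpenCV 4.12 (cv2) and the standard library are available. Lean on these libraries where they do the work, as an engineer would, in place of code of your own. Each camera call takes 0.05 s, during which the arm holds its last target. There are 200 camera calls.

TASK

Hang the U bracket whose clinch nut still stands proud over the horn of the insertion press, nut end first, slide it back until its end meets the shoulder at the root of the horn so that the nut is under the ram, and let go of it. Then press the treadle below the horn all the way down to its stop without forcing it, hold it there for about a second and let it come up again, so that the nut is fully home. Leave the bracket hanging square on the horn against the shoulder, and leave the finished bracket and everything else on the bench where it is.

Things in the scene. Friction and masses are not known exactly. Their poses are not given: they have to be found in the camera images.
- press: grey bench-top C-frame press fixed to the bench, 245x124x330 mm. Origin: on the bench below the column's front face; -x is the operator's side (horn and treadle point there), z up. Base plate x=-155..90, 16 mm thick. Column 64 wide, x=0..72. Head 60 wide, overhangs to x=-60 between z=217 and 307; below it a guide bush (radius 18, centre x=-38) down to z=206
- horn_end (a point): centre of the free end of the horn, on its top line (press x=-118, z=161 mm). The horn is a bare steel bar along the press's x, from the column to here: 30 mm wide (24 mm over its upper 8 mm), underside z=135, top z=161
- horn_seat (a point): point on the horn's top under the ram's axis (press x=-38, z=161 mm), with the press's axes. The shoulder at the horn's root is a dark plate 46 mm wide, z=127..175, front face at press x=-8, so 30 mm behind this point
- ram_tip (a point): centre of the ram's flat lower end, a steel rod 14 mm in diameter that moves straight down; 25 mm above the horn's top when up
- treadle (a joint): treadle angle, rad: 0 up (sprung), 0.22 down at its stop. It drives the ram 0.0905 m per rad, 20 mm at the stop, where the nut is just home. At the pad it takes about 5 N to start, 10 N at the stop when idle, about 5 N more while a nut goes in. Hinge across the press at its x=+15, z=45 mm
- treadle_pad (a point): point to press, moving with the treadle: on the ribbed pad's top, 10 mm behind its front edge (press x=-126, z=61 mm up, about 30 mm down). Pad 38 mm wide, 68 mm long. The horn hangs 74 mm above it and ends 8 mm behind this point, so the gripper's body would meet the horn unless the tool leans back 25 to 45 degrees to the operator
- bracket: U bracket to work on: folded aluminium channel, 90 mm long (its x), 41 wide (y), 30 high, walls 2.5, 36 mm clear between the flanges, 70 g. Stands on its flanges, web on top. Origin: centre of its underside, level with the flange edges. The nut sits at x=+15, 30 mm from the +x end (nut end); a slot in the web is near the -x (plain) end
- nut_hole (a point): centre of the nut's hole on the web's top face of the bracket to work on (x=+15, z=30 mm)
- nut_end (a point): middle of the nut end's edge of the bracket (x=+45 mm, at the web's underside z=27.5 mm); it meets the shoulder
- clinch_nut (a joint): how far the clinch nut has been pressed in, m: 0 proud (its head stands 7 mm clear of the web on its shank), 0.007 fully home (head flat on the web). It stays where it is pushed; needs about 8 N
- nut_top (a point): centre of the nut head's top face, a disc 15 mm in diameter and 2.5 mm thick, 9.5 mm above the web while proud
- finished_bracket: the other U bracket, same size and shape, whose nut is already fully home (nut head flat on the web). Leave it alone. Origin: centre of its underside
- parts_tin: open round steel tin of small fasteners, diameter 68 mm, 20 mm high, a bystander
- driver_red: precision screwdriver lying flat, 15x177x15 mm, a bystander
- mouse_a: black computer mouse, 60x105x35 mm, a bystander
- side_cutter: side cutter pliers lying flat, 52x154x13 mm, a bystander
- air_hose: black hose of the hot-air supply, fixed, hanging in a loop from the shelf between the brackets' place and the press: in the air at x=0.61 to 0.68 m, y=-0.10 to 0.07 m it comes down from the shelf to z=0.24 m, then runs back and down to the bench. Keep arm and load clear of it. Origin: a point of it at the bench
Not all that is in view belongs to the job. Leave any blue look-alike of the bracket alone.

How it is judged:
By the outcome, as a careful person would: the job done as asked, in the order asked, and still so for the second after the job is handed in, with the robot touching nothing.
It also fails if it takes over 69 s, if anything falls off the work surface, if the arm or the gripper's body presses on something with over 40 N, if the wrist force passes 120 N, or if a joint passes its speed limit or range.

## Working session

There is one attempt and no reset: what is moved stays moved. The work goes in short steps, Python scripts to look and compute and a tool call to move; the robot and the scene stay as the last step left them, time stands still between calls to the robot, and variables do not carry over. Pictures are saved under pics/ and viewed, at most 13 in all, crops included, and the job is handed in when it is done.

Besides the shell and the picture viewer there is one more tool, called after "Emit:" as name(argument=value, ...) on one line, values as JSON. servo_tool: Moves the arm, as the interface text tells. Its arguments: {"type":"object","properties":{"series":{"type":"array","items":{"type":"object","properties":{"claw":{"type":"number"},"x":{"type":"number"},"y":{"type":"number"},"z":{"type":"number"},"ax":{"type":"number"},"ay":{"type":"number"},"az":{"type":"number"}}}},"newtons":{"type":"number"}},"required":["series"]}

```bash
mkdir -p pics; python3 - <<'E'
from bench import r,viewer
import cv2,numpy as np
for n in("scene","top"):
    p,d=viewer.capture(n); cv2.imwrite(f"pics/{n}0.png",cv2.resize(p[:,:,::-1],(800,600),interpolation=cv2.INTER_CUBIC)); np.savez(f"{n}0.npz",p=p,d=d)
    c=viewer.calibration(n); print(np.round(c["mtx"],1),c["distortion"],np.round(c["pose"],4))
print(r.read_state(), r.grip_point_offset)
E
```

```text
[[403.3   0.  258.9]
 [  0.  403.3 183.6]
 [  0.    0.    1. ]] [-0.11134541  0.          0.          0.          0.        ] [[-7.237e-01 -3.490e-01  5.954e-01 -2.057e-01]
 [-6.901e-01  3.670e-01 -6.237e-01  8.136e-01]
 [-8.000e-04 -8.623e-01 -5.065e-01  8.198e-01]
 [ 0.000e+00  0.000e+00  0.000e+00  1.000e+00]]
[[410.6   0.  256.8]
 [  0.  410.6 190.3]
 [  0.    0.    1. ]] [0.01761118 0.         0.         0.         0.        ] [[ 2.3600e-02 -9.9760e-01  6.4800e-02  4.9720e-01]
 [-9.9970e-01 -2.3700e-02 -3.0000e-04 -2.5300e-02]
 [ 1.9000e-03 -6.4800e-02 -9.9790e-01  1.3153e+00]
 [ 0.0000e+00  0.0000e+00  0.0000e+00  1.0000e+00]]
{'clock': 0.1, 'joint_positions': array([-1.29903490e+00,  3.14150130e-01, -4.80030548e-02,  1.21019919e+00,
        3.78088988e-05,  1.57078715e+00]), 'qd': array([-1.29022306e-03, -1.31902103e-03,  2.35495142e-03,  1.73340848e-03,
       -5.39582746e-04, -1.12936777e-05]), 'tau': array([ 3.48248759e-04, -5.40767419e+01,  3.40541410e+01,  1.12415815e-02,
       -4.17254421e-05, -9.62027940e-06]), 'tool_pos': array([ 0.16092604, -0.57746253,  0.23051338]), 'ee_rot': array([-7.73414467e-04,  9.90781492e-01,  1.35467450e-01, -8.66597919e-05]), 'wrist_force': array([-0.35113009, -0.27456006, -1.74337479]), 'wrist_torque': array([-0.01944027, -0.02145331, -0.01111884]), 'grip_force': 0.0, 'gripper_width': 1.0010933426285518} 0.0187
```

View pics/scene0.png

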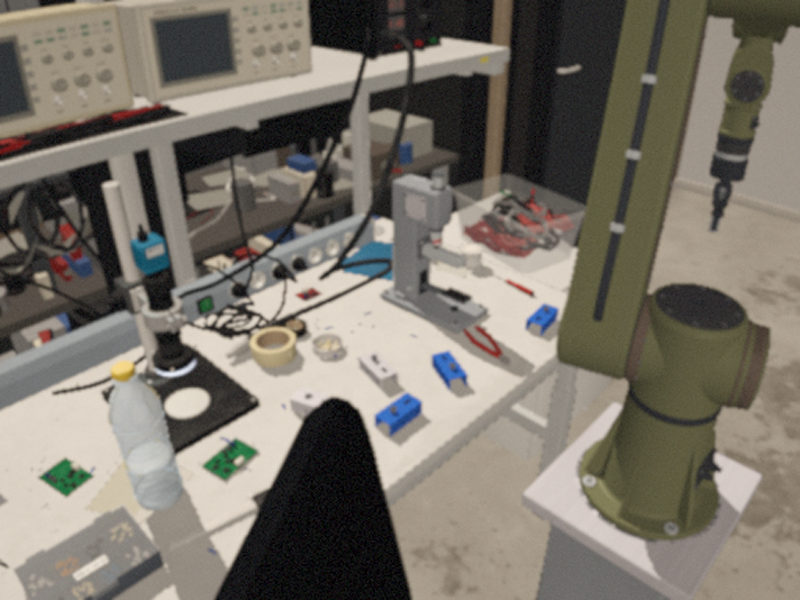

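View pics/top0.png

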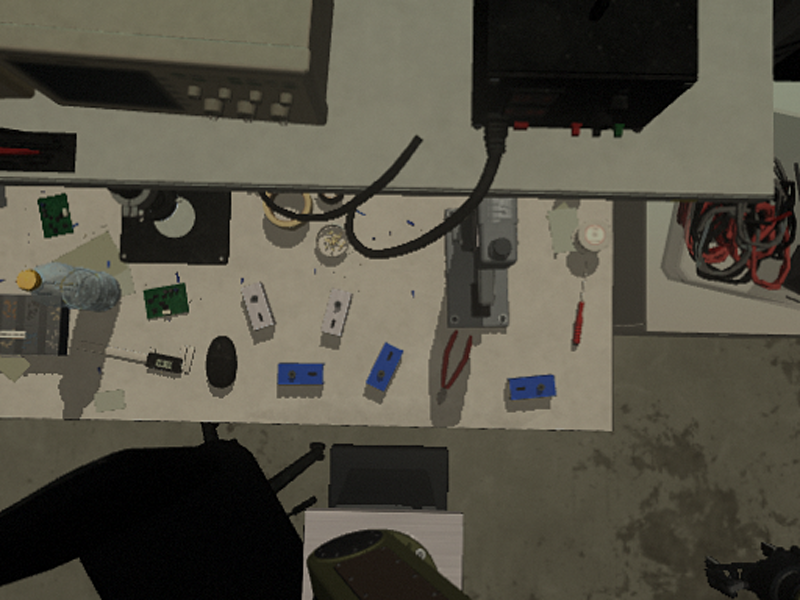

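Two silver candidates: A at (257,307) and B at (337,314) in the top view. The three blue ones are look-alikes. I'll check the nuts in an enlarged crop.

```bash
cat > h.py <<'E'
import numpy as np,cv2
from bench import r,viewer
def world(n,uv,d=None,z=None):
    """raw pixels -> world, by depth d or by plane height z"""
    c=viewer.calibration(n); T=c["pose"]
    q=cv2.undistortPoints(np.float64(uv).reshape(-1,1,2),c["mtx"],np.float64(c["distortion"]))[:,0]
    ray=np.c_[q,np.ones(len(q))]@T[:3,:3].T
    s=np.asarray(d) if d is not None else (z-T[2,3])/ray[:,2]
    return T[:3,3]+ray*np.reshape(s,(-1,1))
def cloud(n,d,x0,x1,y0,y1):
    u,v=np.meshgrid(np.arange(x0,x1),np.arange(y0,y1)); u=u.ravel();v=v.ravel(); k=d[v,u]>0
    uv=np.c_[u,v][k]; return uv,world(n,uv,d[v,u][k])
E
python3 - <<'E'
from h import *
t=np.load("top0.npz");s=np.load("scene0.npz")
a=cv2.resize(t["p"][172:226,148:232],None,fx=9,fy=9,interpolation=cv2.INTER_CUBIC)[:,:756]
b=cv2.resize(s["p"][215:275,180:264],None,fx=9,fy=9,interpolation=cv2.INTER_CUBIC)
a=cv2.resize(a,(399,257));b=cv2.resize(b,(399,285))
# press crops
c=cv2.resize(t["p"][120:216,280:330],(300,576),interpolation=cv2.INTER_CUBIC)
o=np.zeros((600,800,3),np.uint8); o[:257,:399]=a;o[270:555,:399]=b;o[:576,420:720]=c
cv2.imwrite("pics/crop1.png",o[:,:,::-1])
for nm,bx in(("A",(150,180,175,220)),("B",(200,230,180,222)),("press",(284,328,120,212))):
    uv,P=cloud("top",t["d"],*bx)
    if nm!="press":
        m=(P[:,2]>.022); 
        uvm=uv[m];Pm=P[m]
        print(nm,m.sum(),np.percentile(Pm[:,2],[5,50,90,99,100]),"high pts",uvm[Pm[:,2]>.034],Pm[Pm[:,2]>.034].mean(0))
        rc=cv2.minAreaRect(np.float32(Pm[:,:2]*1000));print(rc)
E
```

```text
A 381 [0.02587333 0.02982498 0.03335417 0.03666594 0.03792684] high pts [[162 182]
 [160 186]
 [155 188]
 [158 188]
 [161 188]
 [164 189]
 [157 191]
 [162 191]
 [161 192]
 [162 192]
 [166 192]
 [159 196]
 [162 197]
 [161 198]
 [166 200]
 [160 201]
 [172 203]
 [172 205]
 [173 205]
 [162 207]] [0.56013344 0.26702995 0.03539493]
((557.3141479492188, 264.1445617675781), (89.64859771728516, 41.98680877685547), 19.92059326171875)
B 378 [0.02533579 0.02999088 0.03398944 0.04131214 0.04322529] high pts [[215 186]
 [217 188]
 [221 189]
 [223 189]
 [220 191]
 [212 192]
 [214 193]
 [215 193]
 [216 193]
 [217 193]
 [214 194]
 [215 194]
 [216 194]
 [217 194]
 [214 195]
 [215 195]
 [216 195]
 [217 195]
 [214 196]
 [215 196]
 [216 196]
 [217 196]
 [211 197]
 [219 198]
 [209 199]
 [210 201]
 [214 201]
 [216 203]
 [209 204]
 [216 204]
 [215 206]
 [206 207]
 [211 208]
 [215 208]
 [206 210]
 [212 211]
 [211 212]
 [215 213]] [0.55265679 0.1053319  0.03725638]
((549.1341552734375, 105.74781799316406), (40.928802490234375, 89.82731628417969), 76.8917236328125)
```

View pics/crop1.png

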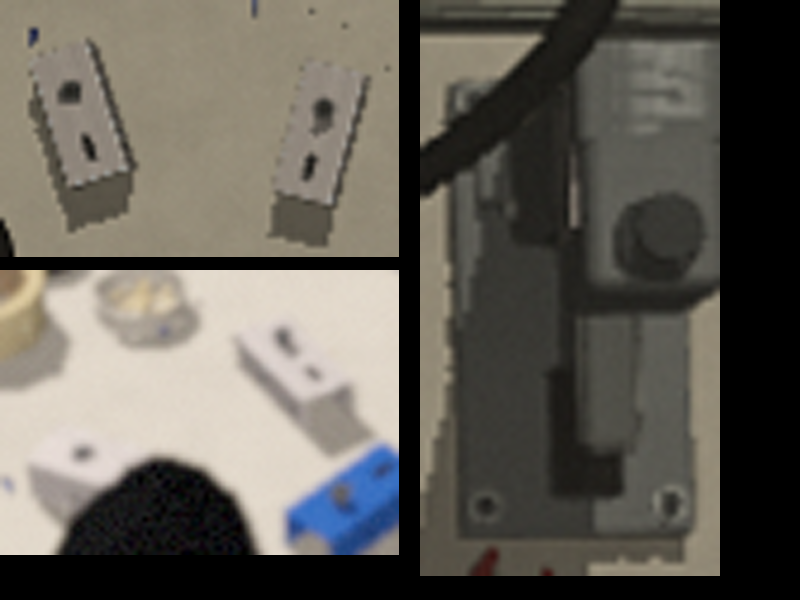

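Bracket B at (337,314) has the proud nut: its head reads about 41 mm high, with a visible shadow. A's nut is flat, so A is the finished bracket. Next I'll find the press pose.

```bash
python3 - <<'E'
from h import *
t=np.load("top0.npz");s=np.load("scene0.npz")
uv,P=cloud("top",t["d"],280,340,118,220); uv2,Q=cloud("scene",s["d"],235,330,105,215)
for nm,X in(("top",P),("scene",Q)):
    for lo,hi in((.010,.023),(.150,.172),(.29,.32),(.05,.07)):
        m=(X[:,2]>lo)&(X[:,2]<hi); Y=X[m]
        if nm=="scene": Y=Y[(abs(Y[:,1]+.2)<.15)&(Y[:,0]<.8)]
        if len(Y)<8: continue
        rc=cv2.minAreaRect(np.float32(Y[:,:2]*1000)); print(nm,lo,len(Y),Y.mean(0).round(4),Y.min(0).round(3),Y.max(0).round(3),[np.round(k,1) for k in rc])
# horn rows in top view
for v in range(165,200):
    row=[(u,p) for (u,vv),p in zip(uv,P) if vv==v and .15<p[2]<.175]
    if len(row)>3:
        ys=[p[1] for _,p in row]; print(v,row[0][0],row[-1][0],len(row),np.round([np.mean([p[0] for _,p in row]),min(ys),max(ys),np.mean(ys)],4))
for v in range(195,214):
    row=[(u,p) for (u,vv),p in zip(uv,P) if vv==v and .009<p[2]<.024]
    if len(row)>3: print("base",v,row[0][0],row[-1][0],np.round([row[0][1][0],row[0][1][1],row[-1][1][1]],4))
E
```

```text
top 0.01 1318 [ 0.6021 -0.1646  0.0155] [ 0.493 -0.244  0.01 ] [ 0.765 -0.112  0.023] [array([ 631.2, -177.2]), array([273. , 124.2]), np.float64(2.6)]
top 0.15 241 [ 0.6019 -0.1757  0.159 ] [ 0.563 -0.194  0.15 ] [ 0.72  -0.141  0.169] [array([ 642.2, -168.7]), array([162.7,  34.3]), np.float64(11.0)]
top 0.29 954 [ 0.6748 -0.1736  0.3055] [ 0.62  -0.207  0.29 ] [ 0.726 -0.142  0.319] [array([ 672.5, -175.3]), array([104.8,  64.7]), np.float64(2.7)]
top 0.05 199 [ 0.5855 -0.1716  0.0585] [ 0.546 -0.199  0.05 ] [ 0.732 -0.138  0.07 ] [array([ 639.2, -166.4]), array([192.3,  38.5]), np.float64(9.3)]
scene 0.01 851 [ 0.6089 -0.1587  0.0167] [ 0.457 -0.241  0.01 ] [ 0.767 -0.107  0.023] [array([ 612.8, -176.5]), array([310.2, 126.9]), np.float64(2.4)]
scene 0.15 290 [ 0.6486 -0.1639  0.1597] [ 0.56  -0.195  0.15 ] [ 0.75  -0.137  0.172] [array([ 656.8, -173. ]), array([193.1,  48.9]), np.float64(11.0)]
scene 0.29 403 [ 0.6751 -0.1622  0.3046] [ 0.618 -0.203  0.29 ] [ 0.754 -0.137  0.32 ] [array([ 685.4, -170.6]), array([135.5,  64.2]), np.float64(1.7)]
scene 0.05 291 [ 0.6371 -0.1673  0
[... 1183 characters left out ...]
0.1807]
195 309 314 6 [ 0.5629 -0.188  -0.1734 -0.1809]
base 195 286 324 [ 0.5689 -0.1188 -0.2394]
base 196 286 324 [ 0.566  -0.1192 -0.2391]
base 197 286 324 [ 0.5626 -0.1189 -0.2393]
base 198 286 324 [ 0.5596 -0.1192 -0.2395]
base 199 286 324 [ 0.5563 -0.1191 -0.2387]
base 200 286 324 [ 0.553  -0.1189 -0.2388]
base 201 286 324 [ 0.55   -0.1194 -0.2395]
base 202 286 324 [ 0.5468 -0.1193 -0.2399]
base 203 286 324 [ 0.5437 -0.1196 -0.2399]
base 204 286 325 [ 0.5404 -0.1193 -0.2431]
base 205 286 325 [ 0.5372 -0.1193 -0.2435]
base 206 287 325 [ 0.5342 -0.1226 -0.2422]
base 207 287 325 [ 0.5309 -0.1224 -0.2431]
base 208 287 324 [ 0.5278 -0.1227 -0.24  ]
base 209 287 311 [ 0.5247 -0.123  -0.1988]
```

```bash
cat >> h.py <<'E'
from scipy.spatial.transform import Rotation as R
YAW=0.0454; PO=np.array([.6794,-.1743,0])      # press
def press(x,y,z): return PO+[x*np.cos(YAW)-y*np.sin(YAW),x*np.sin(YAW)+y*np.cos(YAW),z]
def rot(psi,th): # tool heading psi, leaning back th
    d=np.array([np.cos(psi),np.sin(psi),0]); y=np.array([np.sin(psi),-np.cos(psi),0])
    z=np.sin(th)*d-np.array([0,0,np.cos(th)]); return np.c_[np.cross(y,z),y,z]
def go(p,Rt,grasp=True):
    """shift and turn in tool axes to bring grasp point (or TCP) to p"""
    s=r.read_state(); q=s["ee_rot"]; Rc=R.from_quat([*q[1:],q[0]]).as_matrix()
    tcp=np.asarray(p)+(r.grip_point_offset*Rt[:,2] if grasp else 0)
    print("tcp",tcp.round(4),"shift",(Rc.T@(tcp-s["tool_pos"])).round(4),"turn",R.from_matrix(Rc.T@Rt).as_rotvec().round(4))
PSI=np.radians(-13.1); C=np.array([.5491,.1057,0]); TH=np.radians(30)
G=C-.032*np.array([np.cos(PSI),np.sin(PSI),0])
E
python3 - <<'E'
from h import *
print(world("top",[[215.5,194.5]],z=.0395), "predicted",C+.015*np.array([np.cos(PSI),np.sin(PSI),0]))
print(world("top",[[246,235],[192,239],[342,248]],z=.03))
go([.43,0,.25],rot(PSI,0),False)
go(G+[0,0,.124],rot(PSI,TH))
E
```

```text
[[0.56392603 0.1023394  0.0395    ]] predicted [0.56370964 0.10230023 0.        ]
[[ 0.44042376  0.00454763  0.03      ]
 [ 0.42416754  0.17210499  0.03      ]
 [ 0.40738262 -0.29461209  0.03      ]]
tcp [0.43 0.   0.25] shift [ 0.4142 -0.4841 -0.0187] turn [-1.500e-03  4.000e-04  5.004e-01]
tcp [0.527  0.1108 0.1078] shift [ 0.5374 -0.5646  0.1236] turn [-0.1325  0.5129  0.4884]
```

Emit:
servo_tool(series=[{"x":0.04,"y":-0.047,"z":-0.002,"claw":0.085},{"x":0.08,"y":-0.094,"z":-0.004},{"x":0.12,"y":-0.141,"z":-0.006},{"x":0.16,"y":-0.188,"z":-0.008},{"x":0.2,"y":-0.235,"z":-0.01}])

```text
invalid input
```

Emit:
servo_tool(series=[{"x":0.04,"y":-0.047,"z":-0.002},{"x":0.08,"y":-0.094,"z":-0.004},{"x":0.12,"y":-0.141,"z":-0.006},{"x":0.16,"y":-0.188,"z":-0.008},{"x":0.2,"y":-0.235,"z":-0.01}])

```text
invalid input
```

```bash
python3 - <<'E'
from h import *
go(G+[0,0,.124],rot(PSI,TH)); s=r.read_state();print(s["clock"],s["tool_pos"],s["joint_positions"].round(2))
E
```

```text
tcp [0.527  0.1108 0.1078] shift [ 0.5374 -0.5646  0.1236] turn [-0.1325  0.5129  0.4884]
0.1 [ 0.16092604 -0.57746253  0.23051338] [-1.3   0.31 -0.05  1.21  0.    1.57]
```

Emit:
servo_tool(series=[{"x":0.04,"y":-0.047,"z":-0.002,"ax":0,"ay":0,"az":0,"claw":0.085},{"x":0.08,"y":-0.094,"z":-0.004,"ax":0,"ay":0,"az":0,"claw":0.085},{"x":0.12,"y":-0.141,"z":-0.006,"ax":0,"ay":0,"az":0,"claw":0.085},{"x":0.16,"y":-0.188,"z":-0.008,"ax":0,"ay":0,"az":0,"claw":0.085},{"x":0.2,"y":-0.235,"z":-0.01,"ax":0,"ay":0,"az":0,"claw":0.085}])

```text
clock: 0.72
tool_pos: [0.2909, -0.296, 0.2411]
ee_rot: [-0.0, 0.991, 0.135, 0.0]
wrist_force: [1.4, 0.5, 0.6]
gripper_width: 0.996
grip_force: 0.0
```

All keys are needed in every row.

Emit:
servo_tool(series=[{"x":0.04,"y":-0.047,"z":0,"ax":0,"ay":0,"az":0,"claw":0.085},{"x":0.08,"y":-0.094,"z":0,"ax":0,"ay":0,"az":0,"claw":0.085},{"x":0.12,"y":-0.141,"z":0,"ax":0,"ay":0,"az":0,"claw":0.085},{"x":0.16,"y":-0.188,"z":0,"ax":0,"ay":0,"az":0,"claw":0.085},{"x":0.2,"y":-0.235,"z":0,"ax":0,"ay":0,"az":0,"claw":0.085}])

```text
clock: 1.35
tool_pos: [0.4206, -0.0158, 0.2413]
ee_rot: [0.0, 0.991, 0.136, 0.0]
wrist_force: [0.2, -1.0, -1.0]
gripper_width: 0.997
grip_force: 0.0
```

```bash
python3 - <<'E'
from h import *
go(G+[0,0,.124],rot(PSI,TH)); s=r.read_state();print(s["clock"],s["tool_pos"],s["joint_positions"].round(2))
E
```

```text
tcp [0.527  0.1108 0.1078] shift [ 0.1366 -0.0935  0.1335] turn [-0.1308  0.5122  0.4891]
1.35 [ 0.42056921 -0.01583928  0.2412898 ] [-0.04 -0.03 -0.42  1.18 -0.    2.83]
```

Joint 6 would run out of range, so I'll use the half-turned grasp.

Emit:
servo_tool(series=[{"x":0,"y":0,"z":0,"ax":0,"ay":0,"az":-0.18,"claw":0.085},{"x":0,"y":0,"z":0,"ax":0,"ay":0,"az":-0.36,"claw":0.085},{"x":0,"y":0,"z":0,"ax":0,"ay":0,"az":-0.54,"claw":0.085},{"x":0,"y":0,"z":0,"ax":0,"ay":0,"az":-0.72,"claw":0.085},{"x":0,"y":0,"z":0,"ax":0,"ay":0,"az":-0.9,"claw":0.085}])

```text
clock: 1.98
tool_pos: [0.4199, -0.0178, 0.241]
ee_rot: [-0.0, 0.832, 0.555, -0.0]
wrist_force: [0.2, -0.5, 0.2]
gripper_width: 0.995
grip_force: 0.0
```

Emit:
servo_tool(series=[{"x":0,"y":0,"z":0,"ax":0,"ay":0,"az":-0.18,"claw":0.085},{"x":0,"y":0,"z":0,"ax":0,"ay":0,"az":-0.36,"claw":0.085},{"x":0,"y":0,"z":0,"ax":0,"ay":0,"az":-0.54,"claw":0.085},{"x":0,"y":0,"z":0,"ax":0,"ay":0,"az":-0.72,"claw":0.085},{"x":0,"y":0,"z":0,"ax":0,"ay":0,"az":-0.9,"claw":0.085}])

```text
clock: 2.6
tool_pos: [0.4199, -0.0178, 0.241]
ee_rot: [-0.0, 0.507, 0.862, -0.0]
wrist_force: [-0.1, 1.1, 0.8]
gripper_width: 0.992
grip_force: 0.0
```

Emit:
servo_tool(series=[{"x":0,"y":0,"z":0,"ax":0,"ay":0,"az":-0.18,"claw":0.085},{"x":0,"y":0,"z":0,"ax":0,"ay":0,"az":-0.36,"claw":0.085},{"x":0,"y":0,"z":0,"ax":0,"ay":0,"az":-0.54,"claw":0.085},{"x":0,"y":0,"z":0,"ax":0,"ay":0,"az":-0.72,"claw":0.085},{"x":0,"y":0,"z":0,"ax":0,"ay":0,"az":-0.85,"claw":0.085}])

```text
clock: 3.22
tool_pos: [0.4199, -0.0178, 0.241]
ee_rot: [-0.0, 0.107, 0.994, -0.0]
wrist_force: [0.5, -0.8, 0.3]
gripper_width: 0.994
grip_force: 0.0
```

```bash
sed -i 's/return np.c_\[np.cross(y,z),y,z\]/y=-y; return np.c_[np.cross(y,z),y,z]/' h.py; python3 - <<'E'
from h import *
go(G+[0,0,.124],rot(PSI,TH)); s=r.read_state();print(s["clock"],s["tool_pos"],s["joint_positions"].round(2))
E
```

```text
tcp [0.527  0.1108 0.1078] shift [-0.0773  0.1486  0.1331] turn [ 0.0034 -0.5243  0.0133]
3.225 [ 0.41986779 -0.01783175  0.24097834] [-0.04 -0.03 -0.43  1.18  0.    0.17]
```

Emit:
servo_tool(series=[{"x":-0.015,"y":0.03,"z":0.026,"ax":0,"ay":-0.105,"az":0.003,"claw":0.085},{"x":-0.031,"y":0.06,"z":0.052,"ax":0,"ay":-0.21,"az":0.005,"claw":0.085},{"x":-0.046,"y":0.09,"z":0.08,"ax":0.002,"ay":-0.315,"az":0.008,"claw":0.085},{"x":-0.062,"y":0.12,"z":0.106,"ax":0.003,"ay":-0.42,"az":0.011,"claw":0.085},{"x":-0.077,"y":0.149,"z":0.133,"ax":0.003,"ay":-0.524,"az":0.013,"claw":0.085}])

```text
clock: 3.85
tool_pos: [0.5284, 0.1118, 0.1083]
ee_rot: [0.259, 0.112, 0.959, -0.029]
wrist_force: [0.8, -0.2, -0.0]
gripper_width: 0.992
grip_force: 0.0
```

```bash
python3 - <<'E'
from h import *
go(G+[0,0,.024],rot(PSI,TH)); s=r.read_state();print(s["clock"],s["tool_pos"],s["joint_positions"].round(2))
E
```

```text
tcp [0.527  0.1108 0.0078] shift [ 0.0516 -0.0015  0.0862] turn [-0.0006  0.0048 -0.0046]
3.85 [0.52838779 0.11181978 0.10827253] [ 0.39 -0.   -0.88  0.25 -0.3   0.55]
```

Emit:
servo_tool(series=[{"x":0.013,"y":-0.0005,"z":0.022,"ax":0,"ay":0,"az":0,"claw":0.085},{"x":0.026,"y":-0.001,"z":0.044,"ax":0,"ay":0,"az":0,"claw":0.085},{"x":0.039,"y":-0.001,"z":0.066,"ax":0,"ay":0,"az":0,"claw":0.085},{"x":0.051,"y":-0.001,"z":0.086,"ax":0,"ay":0,"az":0,"claw":0.085},{"x":0.051,"y":-0.001,"z":0.086,"ax":0,"ay":0,"az":0,"claw":0.085}])

```text
clock: 4.47
tool_pos: [0.5244, 0.1093, 0.0061]
ee_rot: [0.255, 0.112, 0.96, -0.031]
wrist_force: [-0.6, -0.2, 0.5]
gripper_width: 1.001
grip_force: 0.0
```

```bash
python3 - <<'E'
from h import *
go(G+[0,0,.024],rot(PSI,TH)); s=r.read_state();print(s["clock"],s["tool_pos"],s["wrist_force"])
p,d=viewer.capture("top"); cv2.imwrite("pics/g1.png",cv2.resize(p[165:240,170:270,::-1],(800,600),interpolation=cv2.INTER_CUBIC))
E
```

```text
tcp [0.527  0.1108 0.0078] shift [-0.0028  0.0021 -0.0004] turn [-0.0041 -0.0036 -0.0026]
4.475 [0.52438463 0.10930986 0.00611756] [-0.5560207  -0.24042552  0.45199823]
```

View pics/g1.png

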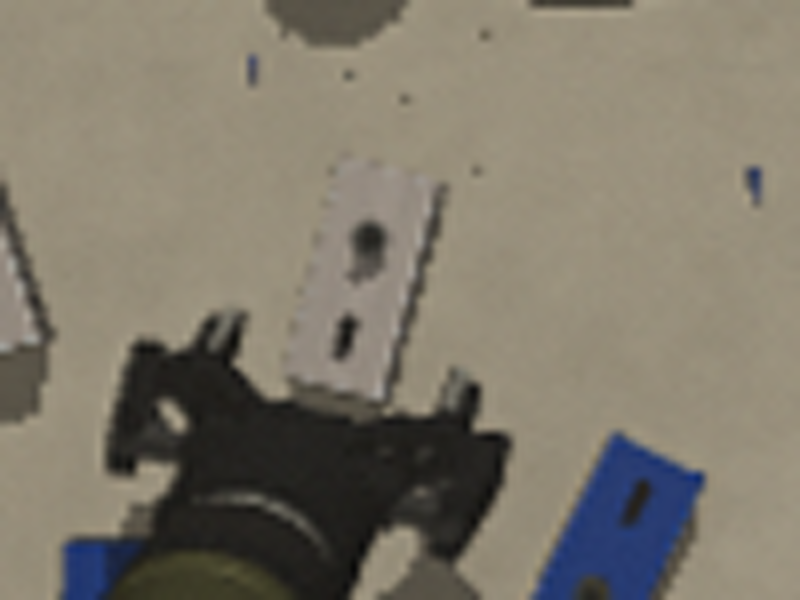

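Emit:
servo_tool(series=[{"x":-0.004,"y":0.002,"z":0.001,"ax":-0.004,"ay":-0.003,"az":-0.002,"claw":0.085},{"x":-0.004,"y":0.002,"z":0.001,"ax":-0.004,"ay":-0.003,"az":-0.002,"claw":0.03},{"x":-0.004,"y":0.002,"z":0.001,"ax":-0.004,"ay":-0.003,"az":-0.002,"claw":0.03},{"x":-0.004,"y":0.002,"z":0.001,"ax":-0.004,"ay":-0.003,"az":-0.002,"claw":0.03},{"x":-0.004,"y":0.002,"z":0.001,"ax":-0.004,"ay":-0.003,"az":-0.002,"claw":0.03}], newtons=50)

```text
clock: 5.15
tool_pos: [0.5312, 0.1111, 0.0103]
ee_rot: [0.26, 0.111, 0.959, -0.028]
wrist_force: [-4.3, -0.1, 8.3]
gripper_width: 0.47
grip_force: 48.9
```

Emit:
servo_tool(series=[{"x":0,"y":0,"z":0,"ax":0,"ay":0,"az":0,"claw":0.03},{"x":0,"y":0,"z":0,"ax":0,"ay":0,"az":0,"claw":0.03},{"x":0,"y":0,"z":0,"ax":0,"ay":0,"az":0,"claw":0.03}], newtons=50)

```text
clock: 5.52
tool_pos: [0.5312, 0.1111, 0.0103]
ee_rot: [0.26, 0.111, 0.959, -0.028]
wrist_force: [-4.7, 0.3, 9.0]
gripper_width: 0.471
grip_force: 48.9
```

Emit:
servo_tool(series=[{"x":-0.005,"y":0,"z":-0.01,"ax":0,"ay":0,"az":0,"claw":0.03},{"x":-0.022,"y":0,"z":-0.042,"ax":0,"ay":0,"az":0,"claw":0.03},{"x":-0.042,"y":0,"z":-0.077,"ax":0,"ay":0,"az":0,"claw":0.03},{"x":-0.062,"y":0,"z":-0.112,"ax":0,"ay":0,"az":0,"claw":0.03},{"x":-0.078,"y":0,"z":-0.14,"ax":0,"ay":0,"az":0,"claw":0.03}])

```text
clock: 6.15
tool_pos: [0.5277, 0.1114, 0.1722]
ee_rot: [0.259, 0.111, 0.959, -0.028]
wrist_force: [-0.1, 0.2, -2.1]
gripper_width: 0.469
grip_force: 50.7
```

```bash
python3 - <<'E'
from h import *
s=r.read_state();print(s["clock"],s["tool_pos"],s["joint_positions"].round(2),s["grip_force"])
p,d=viewer.capture("top")
uv,P=cloud("top",d,190,245,165,225); m=(P[:,2]>.165)&(P[:,2]<.215)
# bracket web in tool frame
q=s["ee_rot"];Rc=R.from_quat([*q[1:],q[0]]).as_matrix()
rgb=p[uv[:,1],uv[:,0]].astype(int); m&=(rgb.min(1)>110)
Y=P[m]; c,V=Y.mean(0),np.linalg.svd(Y-Y.mean(0),full_matrices=False)[2]; print(m.sum(),c,V.round(3))
print(cv2.minAreaRect(np.float32(Y[:,:2]*1000)),np.percentile(Y[:,2],[2,50,98]))
p2,_=viewer.capture("scene")
o=np.zeros((600,800,3),np.uint8); o[:,:400]=cv2.resize(p[150:240,190:250],(400,600),interpolation=2);o[:400,400:]=cv2.resize(p2[170:260,190:280],(400,400),interpolation=2)
cv2.imwrite("pics/l1.png",o[:,:,::-1])
go(press(-215,0,0)*[1,1,0] if 0 else press(-.215,0,.165),rot(YAW,TH))
E
```

```text
6.15 [0.52773361 0.11142269 0.1721578 ] [ 0.39 -0.1  -0.79  0.43 -0.29  0.55] 50.68286307156086
389 [0.54902266 0.10777645 0.19151512] [[-0.961  0.277  0.002]
 [ 0.277  0.961  0.003]
 [ 0.002 -0.003  1.   ]]
((547.90625, 110.16465759277344), (44.77788162231445, 89.9496841430664), 73.30774688720703) [0.18732393 0.19150713 0.19563512]
tcp [ 0.474  -0.1836  0.1488] shift [ 0.0015 -0.3012  0.0269] turn [-0.1322  0.0107 -0.2408]
```

View pics/l1.png

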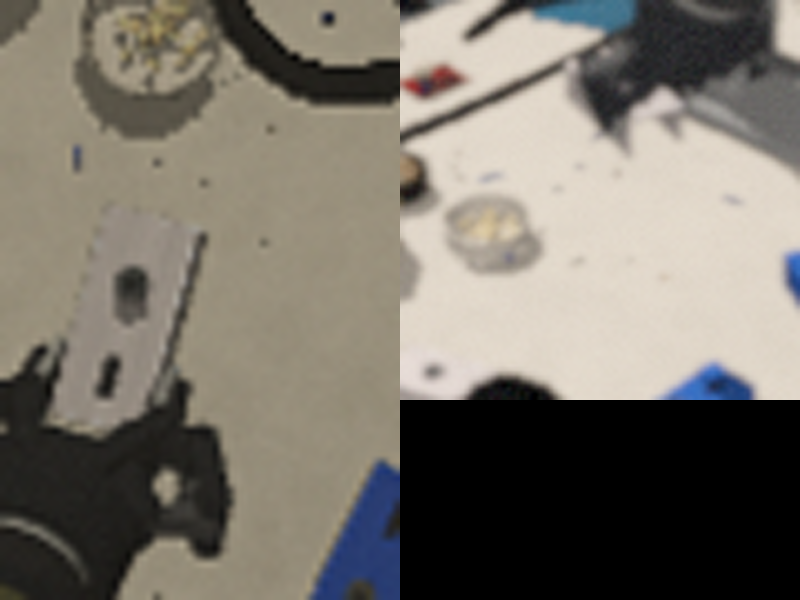

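```bash
python3 - <<'E'
from h import *
p,d=viewer.capture("top"); s=r.read_state()
q=s["ee_rot"];Rc=R.from_quat([*q[1:],q[0]]).as_matrix(); h=np.arctan2(Rc[1,2],Rc[0,2]); print("heading",np.degrees(h),"tilt",np.degrees(np.arcsin(np.hypot(*Rc[:2,2]))))
n=world("top",[[209.65,193.5]],z=.201)[0]; sl=world("top",[[206.2,206.7]],z=.1915)[0]
print(n,sl,np.degrees(np.arctan2(*(n-sl)[1::-1])))
# right-hand web edge (image) and left, rows between far end and fingers; also nut-head points by height
uv,P=cloud("top",d,195,232,178,215); rgb=p[uv[:,1],uv[:,0]].astype(int)
hi=(P[:,2]>.1972)&(P[:,2]<.206); k=hi&(abs(uv[:,0]-209.6)<5)&(abs(uv[:,1]-193.5)<6); print("nut",k.sum(),P[k].mean(0))
L=[];Rr=[]
for v in range(184,200):
    m=(uv[:,1]==v)&(P[:,2]>.183)&(rgb.min(1)>90)
    if m.sum()>4: L.append(P[m][0,:2]);Rr.append(P[m][-1,:2])
for E in(L,Rr):
    f=np.polyfit(*np.array(E).T,1); print(np.degrees(np.arctan(f[0])),np.mean(E,0))
dd=np.array([np.cos(h),np.sin(h)]);ll=np.array([-np.sin(h),np.cos(h)])
print("nut rel tcp along/lat",(n[:2]-s["tool_pos"][:2])@dd,(n[:2]-s["tool_pos"][:2])@ll)
E
```

```text
heading -12.575198578788571 tilt 30.40194318281283
[0.55782598 0.10214581 0.201     ] [0.52198613 0.11153182 0.1915    ] -14.675474290803736
nut 26 [0.56203319 0.10353481 0.20176328]
-14.23160088762863 [0.56312556 0.12423134]
-14.082157685231131 [0.56411392 0.08506378]
nut rel tcp along/lat 0.030206380433332073 -0.0033066371630583223
```

```bash
cat >> h.py <<'E'
HB=np.radians(1.0)
def horn(nutend,dz,lat=0,hb=HB): go(press(nutend-.0635,lat,.144+dz),rot(YAW+hb,np.radians(30.4)),False)
E
python3 - <<'E'
from h import *
horn(-.148,.012)
E
```

```text
tcp [ 0.4681 -0.1839  0.156 ] shift [ 0.0007 -0.302   0.0167] turn [-0.1429  0.0008 -0.2547]
```

Emit:
servo_tool(series=[{"x":0,"y":-0.05,"z":0.003,"ax":-0.024,"ay":0,"az":-0.042,"claw":0.03},{"x":0,"y":-0.1,"z":0.006,"ax":-0.048,"ay":0,"az":-0.085,"claw":0.03},{"x":0,"y":-0.15,"z":0.009,"ax":-0.072,"ay":0,"az":-0.127,"claw":0.03},{"x":0,"y":-0.2,"z":0.012,"ax":-0.095,"ay":0,"az":-0.17,"claw":0.03},{"x":0,"y":-0.24,"z":0.014,"ax":-0.119,"ay":0,"az":-0.212,"claw":0.03}])

```text
clock: 6.92
tool_pos: [0.478, -0.1251, 0.1552]
ee_rot: [0.26, -0.007, 0.966, 0.002]
wrist_force: [0.6, -0.5, -1.0]
gripper_width: 0.468
grip_force: 51.1
```

```bash
python3 - <<'E'
from h import *
horn(-.148,.012)
E
```

```text
tcp [ 0.4681 -0.1839  0.156 ] shift [ 0.0089 -0.0586 -0.006 ] turn [-0.0247 -0.0051 -0.0417]
```

Emit:
servo_tool(series=[{"x":0.003,"y":-0.02,"z":-0.002,"ax":-0.008,"ay":-0.002,"az":-0.014,"claw":0.03},{"x":0.006,"y":-0.04,"z":-0.004,"ax":-0.016,"ay":-0.004,"az":-0.028,"claw":0.03},{"x":0.009,"y":-0.0585,"z":-0.006,"ax":-0.025,"ay":-0.005,"az":-0.042,"claw":0.03},{"x":0.009,"y":-0.0585,"z":-0.006,"ax":-0.025,"ay":-0.005,"az":-0.042,"claw":0.03}])

```text
clock: 7.42
tool_pos: [0.4689, -0.1833, 0.156]
ee_rot: [0.262, -0.029, 0.965, 0.008]
wrist_force: [-0.2, -0.8, -0.9]
gripper_width: 0.469
grip_force: 51.0
```

```bash
python3 - <<'E'
from h import *
horn(-.148,.012)
p,d=viewer.capture("top"); p2,d2=viewer.capture("scene"); np.savez("t2.npz",p=p,d=d,p2=p2,d2=d2)
o=np.zeros((600,800,3),np.uint8); o[:,:400]=cv2.resize(p[165:225,290:330],(400,600),interpolation=2);o[:400,400:]=cv2.resize(p2[120:210,240:330],(400,400),interpolation=2)
cv2.imwrite("pics/h1.png",o[:,:,::-1])
uv,P=cloud("top",d,298,325,180,225);rgb=p[uv[:,1],uv[:,0]].astype(int)
for v in range(183,218):
    m=(uv[:,1]==v)&(P[:,2]>.15)&(rgb.min(1)>70)
    if m.sum()>3: a=P[m]; print(v,uv[m][0,0],uv[m][-1,0],np.r_[a[:,0].mean(),a[0,1],a[-1,1],(a[0,1]+a[-1,1])/2,np.median(a[:,2])].round(4), round(press(a[:,0].mean()-PO[0],0,0)[1],4))
E
```

```text
tcp [ 0.4681 -0.1839  0.156 ] shift [ 0.0007 -0.0006 -0.0004] turn [-0.0007 -0.0009 -0.003 ]
183 309 314 [ 0.5965 -0.1728 -0.1867 -0.1797  0.1597] -0.1781
184 309 316 [ 0.5938 -0.1726 -0.1935 -0.183   0.1601] -0.1782
185 309 316 [ 0.591  -0.1728 -0.1933 -0.1831  0.1592] -0.1783
186 309 316 [ 0.5881 -0.1724 -0.1935 -0.183   0.1599] -0.1784
187 309 316 [ 0.5854 -0.1721 -0.1936 -0.1828  0.159 ] -0.1786
188 309 314 [ 0.5822 -0.1725 -0.1864 -0.1794  0.1623] -0.1787
189 309 314 [ 0.5794 -0.1726 -0.1866 -0.1796  0.1622] -0.1788
190 309 314 [ 0.5768 -0.1731 -0.1871 -0.1801  0.1588] -0.179
191 309 315 [ 0.5739 -0.1725 -0.1897 -0.1811  0.1608] -0.1791
192 309 314 [ 0.5711 -0.1727 -0.1874 -0.1801  0.1588] -0.1792
206 305 319 [ 0.5312 -0.1603 -0.199  -0.1797  0.175 ] -0.181
207 305 319 [ 0.5285 -0.1605 -0.1995 -0.18    0.1752] -0.1812
208 305 319 [ 0.5257 -0.1601 -0.1988 -0.1795  0.1757] -0.1813
209 305 319 [ 0.5229 -0.1607 -0.2002 -0.1805  0.1739] -0.1814
210 305 319 [ 0.5202 -0.1606 -0.1997 -0.1802  0.1741] -0.1815
211 306 319 [ 0.5174 -0.1638 -0.1993 -0.1816  0.1749] -0.1817
212 305 319 [ 0.5146 -0.1609 -0.1994 -0.1802  0.1762] -0.1818
213 305 319 [ 0.5118 -0.1611 -0.1994 -0.1802  0.1738] -0.1819
214 306 319 [ 0.5091 -0.1642 -0.2    -0.1821  0.1746] -0.182
215 306 319 [ 0.5063 -0.1634 -0.1996 -0.1815  0.177 ] -0.1822
216 306 319 [ 0.5036 -0.1637 -0.1998 -0.1817  0.1748] -0.1823
217 306 319 [ 0.5008 -0.1637 -0.2003 -0.182   0.1753] -0.1824
```

View pics/h1.png

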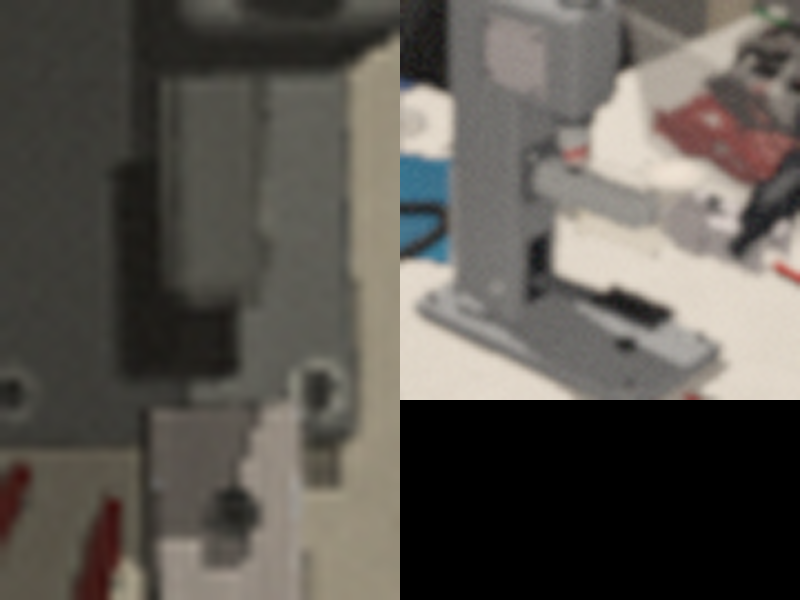

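```bash
python3 - <<'E'
from h import *
horn(-.126,.005,-.0007,np.radians(.5))
horn(-.070,.005,-.0007,np.radians(.5))
horn(-.014,.005,-.0007,np.radians(.5))
E
```

```text
tcp [ 0.4901 -0.1836  0.149 ] shift [-0.0142 -0.0029  0.0168] turn [ 0.0048 -0.0002  0.0062]
tcp [ 0.5461 -0.1811  0.149 ] shift [-0.0625 -0.0039  0.0451] turn [ 0.0048 -0.0002  0.0062]
tcp [ 0.602  -0.1785  0.149 ] shift [-0.1108 -0.0048  0.0734] turn [ 0.0048 -0.0002  0.0062]
```

Emit:
servo_tool(series=[{"x":-0.014,"y":-0.003,"z":0.0168,"ax":0.005,"ay":0,"az":0.006,"claw":0.03},{"x":-0.014,"y":-0.003,"z":0.0168,"ax":0.005,"ay":0,"az":0.006,"claw":0.03},{"x":-0.03,"y":-0.0033,"z":0.026,"ax":0.005,"ay":0,"az":0.006,"claw":0.03},{"x":-0.046,"y":-0.0036,"z":0.0355,"ax":0.005,"ay":0,"az":0.006,"claw":0.03},{"x":-0.0625,"y":-0.0039,"z":0.0451,"ax":0.005,"ay":0,"az":0.006,"claw":0.03}])

```text
clock: 8.15
tool_pos: [0.5487, -0.1815, 0.1508]
ee_rot: [0.263, -0.027, 0.964, 0.006]
wrist_force: [-0.4, -0.7, -1.4]
gripper_width: 0.468
grip_force: 51.0
```

```bash
python3 - <<'E'
from h import *
print(r.read_state()["wrist_force"])
horn(-.014,.005,-.0007,np.radians(.5))
p,d=viewer.capture("top"); p2,d2=viewer.capture("scene"); np.savez("t3.npz",p=p,d=d,p2=p2,d2=d2)
o=np.zeros((600,800,3),np.uint8); o[:,:400]=cv2.resize(p[155:215,290:330],(400,600),interpolation=2);o[:400,400:]=cv2.resize(p2[120:210,240:330],(400,400),interpolation=2)
cv2.imwrite("pics/h2.png",o[:,:,::-1])
E
```

```text
[-0.42272587 -0.72280518 -1.38587671]
tcp [ 0.602  -0.1785  0.149 ] shift [-0.0451  0.      0.0287] turn [-0.0011  0.0023  0.0022]
```

View pics/h2.png

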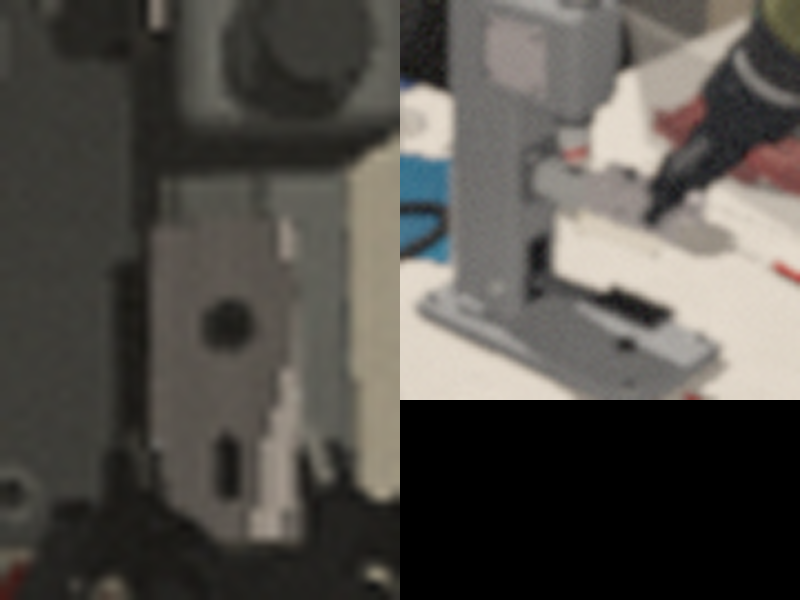

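Emit:
servo_tool(series=[{"x":-0.011,"y":0,"z":0.007,"ax":0,"ay":0.001,"az":0.001,"claw":0.03},{"x":-0.022,"y":0,"z":0.014,"ax":0,"ay":0.001,"az":0.001,"claw":0.03},{"x":-0.034,"y":0,"z":0.0215,"ax":0,"ay":0.001,"az":0.001,"claw":0.03},{"x":-0.045,"y":0,"z":0.0285,"ax":0,"ay":0.001,"az":0.001,"claw":0.03},{"x":-0.045,"y":0,"z":0.0285,"ax":0,"ay":0.001,"az":0.001,"claw":0.03}])

```text
clock: 8.88
tool_pos: [0.6012, -0.1786, 0.1488]
ee_rot: [0.263, -0.027, 0.965, 0.006]
wrist_force: [-0.9, -0.2, -0.7]
gripper_width: 0.469
grip_force: 51.0
```

```bash
python3 - <<'E'
from h import *
print(r.read_state()["wrist_force"],r.read_state()["tool_pos"])
horn(-.012,.000,-.0007,np.radians(.5))
E
```

```text
[-0.91592159 -0.21278133 -0.72954875] [ 0.60123816 -0.17861797  0.14880074]
tcp [ 0.604  -0.1784  0.144 ] shift [0.     0.     0.0055] turn [-0.0009  0.001   0.0014]
```

Emit:
servo_tool(series=[{"x":0.001,"y":0,"z":0.0017,"ax":0,"ay":0,"az":0,"claw":0.03},{"x":0.002,"y":0,"z":0.0034,"ax":0,"ay":0,"az":0,"claw":0.03},{"x":0.002,"y":0,"z":0.0034,"ax":0,"ay":0,"az":0,"claw":0.03}])

```text
clock: 9.25
tool_pos: [0.5996, -0.1787, 0.1444]
ee_rot: [0.262, -0.026, 0.965, 0.007]
wrist_force: [-0.6, -0.3, -1.7]
gripper_width: 0.464
grip_force: 51.0
```

Emit:
servo_tool(series=[{"x":0.0005,"y":0,"z":0.0009,"ax":0,"ay":0,"az":0,"claw":0.03},{"x":0.0005,"y":0,"z":0.0009,"ax":0,"ay":0,"az":0,"claw":0.03}])

```text
clock: 9.5
tool_pos: [0.6002, -0.1788, 0.1439]
ee_rot: [0.263, -0.026, 0.965, 0.006]
wrist_force: [-0.6, 0.1, 0.6]
gripper_width: 0.473
grip_force: 51.2
```

Emit:
servo_tool(series=[{"x":0.0005,"y":0,"z":0.0009,"ax":0,"ay":0,"az":0,"claw":0.03},{"x":0.0005,"y":0,"z":0.0009,"ax":0,"ay":0,"az":0,"claw":0.03}])

```text
clock: 9.75
tool_pos: [0.6009, -0.1789, 0.1439]
ee_rot: [0.263, -0.026, 0.964, 0.006]
wrist_force: [-4.0, 0.8, 5.8]
gripper_width: 0.464
grip_force: 52.0
```

Emit:
servo_tool(series=[{"x":-0.002,"y":0,"z":0.001,"ax":0,"ay":0,"az":0,"claw":0.03},{"x":-0.004,"y":0,"z":0.002,"ax":0,"ay":0,"az":0,"claw":0.03},{"x":-0.004,"y":0,"z":0.002,"ax":0,"ay":0,"az":0,"claw":0.03}])

```text
clock: 10.12
tool_pos: [0.6055, -0.1787, 0.1439]
ee_rot: [0.263, -0.026, 0.964, 0.006]
wrist_force: [-1.3, 0.0, 4.4]
gripper_width: 0.471
grip_force: 51.8
```

Emit:
servo_tool(series=[{"x":-0.001,"y":0,"z":0.0005,"ax":0,"ay":0,"az":0,"claw":0.03},{"x":-0.0018,"y":0,"z":0.001,"ax":0,"ay":0,"az":0,"claw":0.03},{"x":-0.0018,"y":0,"z":0.001,"ax":0,"ay":0,"az":0,"claw":0.03}])

```text
clock: 10.5
tool_pos: [0.6072, -0.1786, 0.1439]
ee_rot: [0.263, -0.026, 0.964, 0.006]
wrist_force: [-3.7, 0.1, 6.3]
gripper_width: 0.468
grip_force: 52.2
```

Emit:
servo_tool(series=[{"x":-0.0013,"y":0,"z":0.0007,"ax":0,"ay":0,"az":0,"claw":0.03},{"x":-0.0013,"y":0,"z":0.0007,"ax":0,"ay":0,"az":0,"claw":0.03}])

```text
clock: 10.75
tool_pos: [0.6078, -0.1786, 0.1438]
ee_rot: [0.262, -0.026, 0.965, 0.006]
wrist_force: [-10.9, 0.3, 12.4]
gripper_width: 0.468
grip_force: 53.1
```

Emit:
servo_tool(series=[{"x":0,"y":0,"z":0,"ax":0,"ay":0,"az":0,"claw":0.05},{"x":0,"y":0,"z":0,"ax":0,"ay":0,"az":0,"claw":0.06},{"x":0,"y":0,"z":0,"ax":0,"ay":0,"az":0,"claw":0.07},{"x":0,"y":0,"z":0,"ax":0,"ay":0,"az":0,"claw":0.08}])

```text
clock: 11.25
tool_pos: [0.6082, -0.1782, 0.1429]
ee_rot: [0.262, -0.026, 0.965, 0.007]
wrist_force: [0.1, 0.3, 0.6]
gripper_width: 0.933
grip_force: 0.0
```

```bash
python3 - <<'E'
from h import *
p,d=viewer.capture("top"); p2,d2=viewer.capture("scene"); np.savez("t4.npz",p=p,d=d,p2=p2,d2=d2)
o=np.zeros((600,800,3),np.uint8); o[:,:400]=cv2.resize(p[145:205,290:330],(400,600),interpolation=2);o[:600,400:]=cv2.resize(p2[120:195,270:320],(400,600),interpolation=2)
cv2.imwrite("pics/h3.png",o[:,:,::-1])
uv,P=cloud("top",d,298,325,160,205);rgb=p[uv[:,1],uv[:,0]].astype(int)
for v in range(170,200,2):
    m=(uv[:,1]==v)&(P[:,2]>.15)&(rgb.min(1)>60)
    if m.sum()>3: a=P[m]; print(v,uv[m][0,0],uv[m][-1,0],np.r_[a[:,0].mean(),a[0,1],a[-1,1],(a[0,1]+a[-1,1])/2,np.median(a[:,2])].round(4), round(press(a[:,0].mean()-PO[0],0,0)[1],4))
E
```

```text
174 304 318 [ 0.6218 -0.1577 -0.1974 -0.1776  0.1623] -0.1769
176 304 318 [ 0.6161 -0.1578 -0.1972 -0.1775  0.1626] -0.1772
178 304 318 [ 0.6104 -0.1579 -0.1976 -0.1778  0.1622] -0.1774
180 304 318 [ 0.6046 -0.1581 -0.1975 -0.1778  0.1638] -0.1777
182 305 318 [ 0.5992 -0.1611 -0.1976 -0.1793  0.1619] -0.1779
184 305 318 [ 0.5935 -0.1607 -0.1971 -0.1789  0.1633] -0.1782
186 306 318 [ 0.5879 -0.1635 -0.197  -0.1803  0.1632] -0.1785
```

View pics/h3.png

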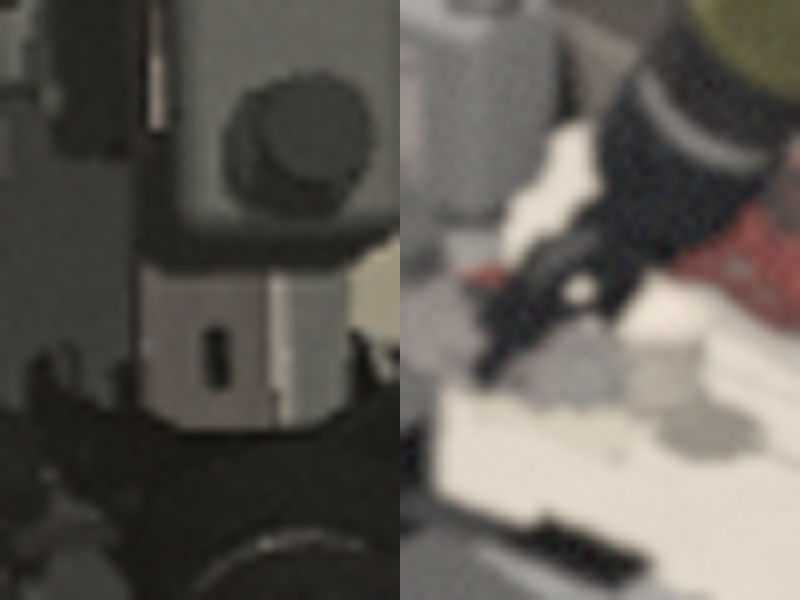

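Emit:
servo_tool(series=[{"x":0,"y":0,"z":-0.01,"ax":0,"ay":0,"az":0,"claw":0.085},{"x":0.01,"y":0,"z":-0.03,"ax":0,"ay":0,"az":0,"claw":0.085},{"x":0.03,"y":0,"z":-0.06,"ax":0,"ay":0,"az":0,"claw":0.085},{"x":0.055,"y":0,"z":-0.1,"ax":0,"ay":0,"az":0,"claw":0.085},{"x":0.09,"y":0,"z":-0.13,"ax":0,"ay":0,"az":0,"claw":0.085}])

```text
clock: 11.98
tool_pos: [0.4645, -0.1863, 0.2119]
ee_rot: [0.264, -0.027, 0.964, 0.006]
wrist_force: [0.1, -0.5, -0.1]
gripper_width: 0.997
grip_force: 0.0
```

```bash
python3 - <<'E'
from h import *
print(r.read_state()["tool_pos"],r.read_state()["wrist_force"])
p,d=viewer.capture("top"); p2,d2=viewer.capture("scene"); np.savez("t5.npz",p=p,d=d,p2=p2,d2=d2)
o=np.zeros((600,800,3),np.uint8); o[:,:400]=cv2.resize(p[155:215,290:330],(400,600),interpolation=2);o[:600,400:]=cv2.resize(p2[130:193,265:307],(400,600),interpolation=2)
cv2.imwrite("pics/h4.png",o[:,:,::-1])
uv,P=cloud("top",d,298,325,160,205);rgb=p[uv[:,1],uv[:,0]].astype(int)
for v in range(172,198,2):
    m=(uv[:,1]==v)&(P[:,2]>.15)&(P[:,2]<.18)
    if m.sum()>3: a=P[m]; print(v,uv[m][0,0],uv[m][-1,0],np.r_[a[:,0].mean(),a[0,1],a[-1,1],(a[0,1]+a[-1,1])/2,np.median(a[:,2])].round(4), round(press(a[:,0].mean()-PO[0],0,0)[1],4))
print(press(-.098,0,0),press(-.118,0,0))
E
```

```text
[ 0.46453702 -0.18631638  0.21187577] [ 0.10107653 -0.50372496 -0.1028753 ]
174 304 318 [ 0.6218 -0.1579 -0.1975 -0.1777  0.1615] -0.1769
176 304 318 [ 0.6161 -0.1576 -0.1975 -0.1775  0.1623] -0.1772
178 304 318 [ 0.6104 -0.158  -0.1976 -0.1778  0.1635] -0.1774
180 304 318 [ 0.6047 -0.1577 -0.1972 -0.1774  0.1632] -0.1777
182 304 318 [ 0.5991 -0.1585 -0.197  -0.1777  0.1639] -0.1779
184 304 318 [ 0.5935 -0.1582 -0.1978 -0.178   0.1622] -0.1782
186 304 318 [ 0.5878 -0.158  -0.198  -0.178   0.1639] -0.1785
188 304 317 [ 0.5823 -0.1584 -0.1962 -0.1773  0.1603] -0.1787
190 306 316 [ 0.5768 -0.1652 -0.1931 -0.1791  0.1594] -0.179
192 306 316 [ 0.5712 -0.1655 -0.1936 -0.1796  0.1599] -0.1792
194 308 315 [ 0.5657 -0.1712 -0.1906 -0.1809  0.1555] -0.1795
[ 0.58150098 -0.17874767  0.        ] [ 0.56152159 -0.17965536  0.        ]
```

View pics/h4.png

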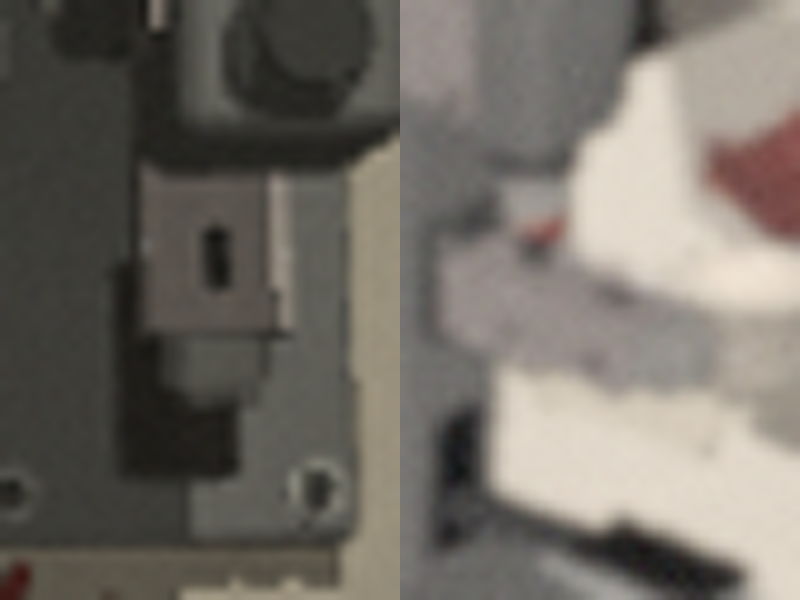

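```bash
cat >> h.py <<'E'
def tre(x,z): go(press(x,0,z),rot(YAW,np.radians(38)),False)
E
python3 - <<'E'
from h import *
tre(-.185,.09); tre(-.119,.080)
E
```

```text
tcp [ 0.4946 -0.1827  0.09  ] shift [0.0328 0.0018 0.1206] turn [ 0.002  -0.132   0.0062]
tcp [ 0.5605 -0.1797  0.08  ] shift [-0.019   0.0014  0.1627] turn [ 0.002  -0.132   0.0062]
```

Emit:
servo_tool(series=[{"x":0.008,"y":0.0005,"z":0.03,"ax":0,"ay":-0.033,"az":0.002,"claw":0.0},{"x":0.016,"y":0.001,"z":0.06,"ax":0.001,"ay":-0.066,"az":0.003,"claw":0.0},{"x":0.024,"y":0.0015,"z":0.09,"ax":0.002,"ay":-0.1,"az":0.005,"claw":0.0},{"x":0.033,"y":0.0018,"z":0.12,"ax":0.002,"ay":-0.132,"az":0.006,"claw":0.0},{"x":0.033,"y":0.0018,"z":0.12,"ax":0.002,"ay":-0.132,"az":0.006,"claw":0.0}])

```text
clock: 12.7
tool_pos: [0.5028, -0.1876, 0.0931]
ee_rot: [0.32, -0.024, 0.947, 0.011]
wrist_force: [-0.0, -0.4, -0.5]
gripper_width: 0.003
grip_force: 0.0
```

```bash
python3 - <<'E'
from h import *
s=r.read_state(); print(s["tool_pos"],s["gripper_width"],s["joint_positions"].round(2))
tre(-.119,.080);tre(-.119,.070)
E
```

```text
[ 0.50284078 -0.18756968  0.09309718] 0.0026217999039494597 [-0.58 -0.01 -1.02  0.    0.37 -0.53]
tcp [ 0.5605 -0.1797  0.08  ] shift [-0.0381  0.0048  0.0456] turn [ 0.0094 -0.0111  0.0012]
tcp [ 0.5605 -0.1797  0.07  ] shift [-0.0321  0.0047  0.0536] turn [ 0.0094 -0.0111  0.0012]
```

Emit:
servo_tool(series=[{"x":-0.01,"y":0.0012,"z":0.0114,"ax":0.002,"ay":-0.003,"az":0,"claw":0.0},{"x":-0.019,"y":0.0024,"z":0.0228,"ax":0.005,"ay":-0.006,"az":0,"claw":0.0},{"x":-0.029,"y":0.0036,"z":0.0342,"ax":0.007,"ay":-0.009,"az":0,"claw":0.0},{"x":-0.038,"y":0.0048,"z":0.0456,"ax":0.009,"ay":-0.011,"az":0,"claw":0.0},{"x":-0.038,"y":0.0048,"z":0.0456,"ax":0.009,"ay":-0.011,"az":0,"claw":0.0}])

```text
clock: 13.32
tool_pos: [0.5613, -0.1792, 0.081]
ee_rot: [0.326, -0.023, 0.945, 0.007]
wrist_force: [-0.2, 0.2, -0.5]
gripper_width: -0.003
grip_force: 0.0
```

```bash
python3 - <<'E'
from h import *
s=r.read_state(); print(s["tool_pos"],s["wrist_force"],s["joint_positions"].round(2))
for z in(.078,.066,.036): tre(-.119,z)
p,d=viewer.capture("top"); p2,d2=viewer.capture("scene")
o=np.zeros((600,800,3),np.uint8); o[:,:400]=cv2.resize(p[165:225,290:330],(400,600),interpolation=2);o[:600,400:]=cv2.resize(p2[135:210,270:320],(400,600),interpolation=2)
cv2.imwrite("pics/h5.png",o[:,:,::-1])
E
```

```text
[ 0.56132279 -0.17920677  0.08099744] [-0.16691876  0.15446819 -0.49097964] [-0.49  0.1  -0.97 -0.1   0.32 -0.44]
tcp [ 0.5605 -0.1797  0.078 ] shift [ 0.0025 -0.0005  0.0019] turn [0.0002 0.0016 0.003 ]
tcp [ 0.5605 -0.1797  0.066 ] shift [ 0.0099 -0.0004  0.0113] turn [0.0002 0.0016 0.003 ]
tcp [ 0.5605 -0.1797  0.036 ] shift [ 0.0284 -0.0004  0.0349] turn [0.0002 0.0016 0.003 ]
```

View pics/h5.png

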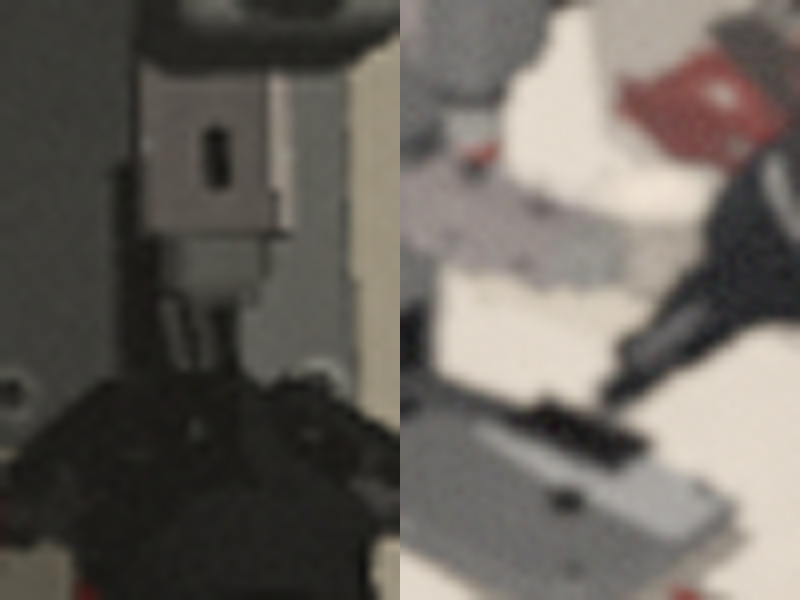

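Emit:
servo_tool(series=[{"x":0.0025,"y":0,"z":0.0032,"ax":0,"ay":0,"az":0,"claw":0.0},{"x":0.005,"y":0,"z":0.0063,"ax":0,"ay":0,"az":0,"claw":0.0},{"x":0.0075,"y":0,"z":0.0095,"ax":0,"ay":0,"az":0,"claw":0.0},{"x":0.0099,"y":0,"z":0.0126,"ax":0,"ay":0,"az":0,"claw":0.0},{"x":0.0099,"y":0,"z":0.0126,"ax":0,"ay":0,"az":0,"claw":0.0}])

```text
clock: 14.05
tool_pos: [0.5602, -0.1798, 0.065]
ee_rot: [0.326, -0.022, 0.945, 0.007]
wrist_force: [-3.2, 0.4, 4.9]
gripper_width: -0.001
grip_force: 2.6
```

Emit:
servo_tool(series=[{"x":0.0019,"y":0,"z":0.0024,"ax":0,"ay":0,"az":0,"claw":0.0},{"x":0.0037,"y":0,"z":0.0047,"ax":0,"ay":0,"az":0,"claw":0.0},{"x":0.0056,"y":0,"z":0.0071,"ax":0,"ay":0,"az":0,"claw":0.0},{"x":0.0074,"y":0,"z":0.0095,"ax":0,"ay":0,"az":0,"claw":0.0},{"x":0.0074,"y":0,"z":0.0095,"ax":0,"ay":0,"az":0,"claw":0.0}])

```text
clock: 14.68
tool_pos: [0.56, -0.1799, 0.0531]
ee_rot: [0.326, -0.022, 0.945, 0.007]
wrist_force: [-6.3, 0.1, 6.5]
gripper_width: 0.003
grip_force: 3.7
```

Emit:
servo_tool(series=[{"x":0.0015,"y":0,"z":0.0019,"ax":0,"ay":0,"az":0,"claw":0.0},{"x":0.003,"y":0,"z":0.0038,"ax":0,"ay":0,"az":0,"claw":0.0},{"x":0.0045,"y":0,"z":0.0057,"ax":0,"ay":0,"az":0,"claw":0.0},{"x":0.006,"y":0,"z":0.0077,"ax":0,"ay":0,"az":0,"claw":0.0},{"x":0.006,"y":0,"z":0.0077,"ax":0,"ay":0,"az":0,"claw":0.0}])

```text
clock: 15.3
tool_pos: [0.5603, -0.1799, 0.0438]
ee_rot: [0.327, -0.022, 0.945, 0.007]
wrist_force: [-7.8, -0.2, 9.7]
gripper_width: 0.001
grip_force: 5.3
```

Emit:
servo_tool(series=[{"x":0.0012,"y":0,"z":0.0016,"ax":0,"ay":0,"az":0,"claw":0.0},{"x":0.0024,"y":0,"z":0.0032,"ax":0,"ay":0,"az":0,"claw":0.0},{"x":0.0024,"y":0,"z":0.0032,"ax":0,"ay":0,"az":0,"claw":0.0}])

```text
clock: 15.68
tool_pos: [0.5605, -0.1799, 0.04]
ee_rot: [0.327, -0.022, 0.945, 0.007]
wrist_force: [-8.5, -0.2, 12.4]
gripper_width: -0.004
grip_force: 6.5
```

Emit:
servo_tool(series=[{"x":0.0006,"y":0,"z":0.0008,"ax":0,"ay":0,"az":0,"claw":0.0},{"x":0.0012,"y":0,"z":0.0016,"ax":0,"ay":0,"az":0,"claw":0.0},{"x":0.0012,"y":0,"z":0.0016,"ax":0,"ay":0,"az":0,"claw":0.0}])

```text
clock: 16.05
tool_pos: [0.5607, -0.1799, 0.0382]
ee_rot: [0.327, -0.022, 0.945, 0.007]
wrist_force: [-9.7, 0.4, 13.0]
gripper_width: -0.003
grip_force: 7.1
```

Emit:
servo_tool(series=[{"x":0.0006,"y":0,"z":0.0008,"ax":0,"ay":0,"az":0,"claw":0.0},{"x":0.0012,"y":0,"z":0.0016,"ax":0,"ay":0,"az":0,"claw":0.0},{"x":0.0012,"y":0,"z":0.0016,"ax":0,"ay":0,"az":0,"claw":0.0}])

```text
clock: 16.42
tool_pos: [0.5608, -0.1799, 0.0363]
ee_rot: [0.327, -0.022, 0.945, 0.007]
wrist_force: [-9.9, 0.4, 12.6]
gripper_width: -0.003
grip_force: 7.3
```

Still moving freely. I'll carry on toward the stop in 1 mm steps.

Emit:
servo_tool(series=[{"x":0.0006,"y":0,"z":0.0008,"ax":0,"ay":0,"az":0,"claw":0.0},{"x":0.0006,"y":0,"z":0.0008,"ax":0,"ay":0,"az":0,"claw":0.0}])

```text
clock: 16.68
tool_pos: [0.5609, -0.1799, 0.0354]
ee_rot: [0.327, -0.022, 0.945, 0.007]
wrist_force: [-9.8, 2.0, 13.8]
gripper_width: 0.004
grip_force: 7.5
```

Emit:
servo_tool(series=[{"x":0.0006,"y":0,"z":0.0008,"ax":0,"ay":0,"az":0,"claw":0.0},{"x":0.0006,"y":0,"z":0.0008,"ax":0,"ay":0,"az":0,"claw":0.0}])

```text
clock: 16.92
tool_pos: [0.561, -0.1799, 0.0344]
ee_rot: [0.327, -0.022, 0.945, 0.007]
wrist_force: [-9.1, 0.5, 12.9]
gripper_width: 0.006
grip_force: 7.5
```

Emit:
servo_tool(series=[{"x":0.0006,"y":0,"z":0.0008,"ax":0,"ay":0,"az":0,"claw":0.0},{"x":0.0006,"y":0,"z":0.0008,"ax":0,"ay":0,"az":0,"claw":0.0}])

```text
clock: 17.18
tool_pos: [0.5611, -0.1799, 0.0337]
ee_rot: [0.327, -0.022, 0.945, 0.007]
wrist_force: [-11.2, 0.7, 16.8]
gripper_width: 0.001
grip_force: 9.7
```

Emit:
servo_tool(series=[{"x":0.0006,"y":0,"z":0.0008,"ax":0,"ay":0,"az":0,"claw":0.0},{"x":0.0006,"y":0,"z":0.0008,"ax":0,"ay":0,"az":0,"claw":0.0}])

```text
clock: 17.42
tool_pos: [0.5613, -0.1799, 0.0333]
ee_rot: [0.328, -0.022, 0.944, 0.007]
wrist_force: [-19.0, 1.5, 26.9]
gripper_width: -0.003
grip_force: 14.9
```

Emit:
servo_tool(series=[{"x":-0.0002,"y":0,"z":-0.0003,"ax":0,"ay":0,"az":0,"claw":0.0},{"x":-0.0002,"y":0,"z":-0.0003,"ax":0,"ay":0,"az":0,"claw":0.0},{"x":-0.0002,"y":0,"z":-0.0003,"ax":0,"ay":0,"az":0,"claw":0.0},{"x":-0.0002,"y":0,"z":-0.0003,"ax":0,"ay":0,"az":0,"claw":0.0},{"x":-0.0002,"y":0,"z":-0.0003,"ax":0,"ay":0,"az":0,"claw":0.0}])

```text
clock: 18.05
tool_pos: [0.5612, -0.18, 0.0335]
ee_rot: [0.328, -0.022, 0.944, 0.007]
wrist_force: [-15.5, 1.4, 21.6]
gripper_width: 0.002
grip_force: 12.5
```

Emit:
servo_tool(series=[{"x":0,"y":0,"z":0,"ax":0,"ay":0,"az":0,"claw":0.0},{"x":0,"y":0,"z":0,"ax":0,"ay":0,"az":0,"claw":0.0},{"x":0,"y":0,"z":0,"ax":0,"ay":0,"az":0,"claw":0.0},{"x":0,"y":0,"z":0,"ax":0,"ay":0,"az":0,"claw":0.0},{"x":0,"y":0,"z":0,"ax":0,"ay":0,"az":0,"claw":0.0}])

```text
clock: 18.68
tool_pos: [0.5612, -0.1799, 0.0334]
ee_rot: [0.328, -0.022, 0.944, 0.007]
wrist_force: [-15.2, 1.9, 22.5]
gripper_width: 0.001
grip_force: 12.5
```

Emit:
servo_tool(series=[{"x":-0.0037,"y":0,"z":-0.0047,"ax":0,"ay":0,"az":0,"claw":0.0},{"x":-0.0074,"y":0,"z":-0.0095,"ax":0,"ay":0,"az":0,"claw":0.0},{"x":-0.0111,"y":0,"z":-0.0142,"ax":0,"ay":0,"az":0,"claw":0.0},{"x":-0.0148,"y":0,"z":-0.0189,"ax":0,"ay":0,"az":0,"claw":0.0},{"x":-0.0185,"y":0,"z":-0.0236,"ax":0,"ay":0,"az":0,"claw":0.0}])

```text
clock: 19.3
tool_pos: [0.5606, -0.1799, 0.0623]
ee_rot: [0.327, -0.022, 0.945, 0.007]
wrist_force: [-3.2, 0.6, 5.9]
gripper_width: 0.001
grip_force: 2.7
```

Emit:
servo_tool(series=[{"x":-0.004,"y":0,"z":-0.005,"ax":0,"ay":0,"az":0,"claw":0.0},{"x":-0.007,"y":0,"z":-0.01,"ax":0,"ay":0,"az":0,"claw":0.0},{"x":-0.007,"y":0,"z":-0.025,"ax":0,"ay":0,"az":0,"claw":0.0},{"x":0.0,"y":0,"z":-0.045,"ax":0,"ay":0,"az":0,"claw":0.0},{"x":0.02,"y":0,"z":-0.065,"ax":0,"ay":0,"az":0,"claw":0.0}])

```text
clock: 19.92
tool_pos: [0.5068, -0.1839, 0.103]
ee_rot: [0.325, -0.023, 0.945, 0.008]
wrist_force: [-0.8, -0.7, 0.6]
gripper_width: -0.003
grip_force: 0.0
```

Emit:
servo_tool(series=[{"x":0.02,"y":0,"z":-0.03,"ax":0,"ay":0,"az":0,"claw":0.0},{"x":0.04,"y":0,"z":-0.06,"ax":0,"ay":0,"az":0,"claw":0.0},{"x":0.04,"y":0,"z":-0.06,"ax":0,"ay":0,"az":0,"claw":0.0}])

```text
clock: 20.3
tool_pos: [0.4438, -0.1963, 0.1351]
ee_rot: [0.319, -0.023, 0.948, 0.012]
wrist_force: [-0.3, -0.2, 0.5]
gripper_width: -0.002
grip_force: 0.0
```

```bash
python3 - <<'E'
from h import *
s=r.read_state(); print(s["clock"],s["tool_pos"],s["wrist_force"])
p,d=viewer.capture("top"); p2,d2=viewer.capture("scene"); t=np.load("t5.npz")
o=np.zeros((600,800,3),np.uint8); o[:,:390]=cv2.resize(p[155:215,290:329],(390,600),interpolation=2);o[:295,400:]=cv2.resize(p2[135:178,265:324],(400,295),interpolation=2);o[300:595,400:]=cv2.resize(t["p2"][135:178,265:324],(400,295),interpolation=2)
cv2.imwrite("pics/f1.png",o[:,:,::-1])
for D in(t["d"],d):
    uv,P=cloud("top",D,300,323,170,192); m=(P[:,2]>.155)&(P[:,2]<.175); Y=P[m]; print(m.sum(),Y.mean(0).round(4),[np.round(k,1) for k in cv2.minAreaRect(np.float32(Y[Y[:,0]>.583][:,:2]*1000))])
for D in(t["d2"],d2): # nut region from scene cam: points above web near nut
    uv,P=cloud("scene",D,265,300,135,165); n=press(-.038,0,.17); m=(np.hypot(P[:,0]-n[0],P[:,1]-n[1])<.012)&(P[:,2]>.15)&(P[:,2]<.2)
    print("nut zone",m.sum(),np.histogram(P[m][:,2],np.arange(.15,.204,.004))[0])
E
```

```text
20.3 [ 0.44379626 -0.19634682  0.13512944] [-0.29838024 -0.18350769  0.50648085]
265 [ 0.6012 -0.1777  0.1626] [array([ 606.1, -177.8]), array([43. , 40.3]), np.float64(0.9)]
263 [ 0.6015 -0.1777  0.1625] [array([ 606.2, -177.7]), array([42.8, 40.5]), np.float64(0.8)]
nut zone 32 [0 0 2 7 5 6 2 0 0 4 4 2 0]
nut zone 30 [ 0  0  0  9 10  0  0  0  0  3  4  3  1]
```

View pics/f1.png

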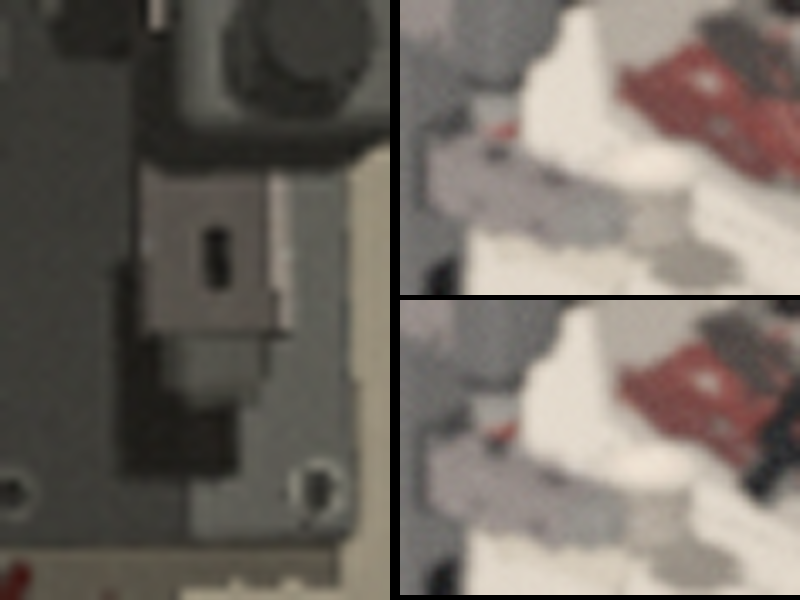

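The nut is down: the nut zone used to read up to about 174 mm and now only shows points at or just above the web. The ram is back up and the bracket hangs square, unmoved. I'm handing the job in.

```bash
python3 -c "
from bench import workorder
print(workorder.close_job())"
```

```text
the job is handed in; nothing more can be done
None
```

The bracket hangs square on the horn against the shoulder, and its nut is pressed home with the treadle held at its stop for over a second. The job was handed in at about 20 s, with nothing else knowingly touched.

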